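# Seat the slide carrier on the microscope stage pins

## Task

The aluminium slide carrier has been left askew on the black stage deck, propped up on the deck's two locating pins. With fingertips only, nudge it sideways until both of its round holes drop over the pins and it lies flat, fully down on the deck. Do not pick it up, lift it or force it, leave the bottle, eyepiece and slide box alone, and move the hand clear when done.

Things in the scene. Friction and masses are not known exactly. Their poses are not given: they have to be found in the camera images.
- deck: Fixed flat black slab 150 (its x) by 210 (its y) by 14 mm thick. Origin at the centre of its underside, on the bench; z up; x points roughly away from the robot (yaw up to 0.4 rad). Two steel pins stand on it at x = -37, y = +65 and -65 mm; white ticks scribed in its border line up with them along x and along y. The seated carrier is centred on it, leaving a 20 mm border all round.
- deck_top (a point): Centre of the deck's top face (14 mm above the bench), axes as the deck; the seated carrier's origin lies here.
- pin_left (a point): Tip of the locating pin at deck x = -37, y = +65 mm, 19 mm above the bench. The pin is 8 mm in diameter and stands 5 mm above the deck's top; its upper 2.5 mm taper to 4 mm at the tip.
- pin_right (a point): Tip of the like pin at deck x = -37, y = -65 mm, 19 mm above the bench.
- carrier: Loose aluminium plate 110 (its x) by 170 (its y) by 12 mm thick, 0.3 to 0.54 kg, with two glass slides (26 by 76 mm, along y, at x = -3 and +35 mm) fixed in windows and two round holes. Origin at the centre of its underside, z up. It starts 14 to 28 mm short of its seat (towards deck -x), up to 12 mm to either side, turned to 0.1 rad, near edge raised 7 to 9 mm on the pins, far edge on the deck.
- hole_left (a point): Centre, at the underside, of the carrier's through hole at its x = -37, y = +65 mm, 10.5 mm in diameter; goes over pin_left. Once over its pin, the pin blocks further sliding.
- hole_right (a point): Centre, at the underside, of the like hole at carrier x = -37, y = -65 mm; goes over pin_right.
- stain_mid (a point): Bystander: capped amber glass bottle, 44 mm in diameter, 95 mm high, standing beyond the deck; point half-way up.
- eyepiece_mid (a point): Bystander: black microscope eyepiece, 38 mm in diameter, 55 mm high, standing at the deck's left (+y); point half-way up.
- slidebox_mid (a point): Bystander: blue plastic slide box, 100 by 85 by 35 mm, lying at the deck's right (-y); point half-way up.

How it is judged:
At the end, for the whole second after the job is handed in: Both holes are over their pins (each within 2.5 mm, seen from above), the carrier lies flat on the deck (holes' undersides within 1.5 mm of its top, tilt under 0.02 rad) and is at rest (horizontal distance between hole_left and pin_left below 0.0025 m and horizontal distance between hole_right and pin_right below 0.0025 m and z of each of hole_left, hole_right in the frame of deck_top below 0.0015 m and angle between carrier's own z axis and vertical below 0.02 rad and linear speed of carrier below 0.01 m/s); the robot touches nothing.
It fails at once if the carrier is lifted (its centre more than 8 mm above the deck) (z of carrier in the frame of deck_top above 0.008 m).
It fails at once if the carrier is tipped up (more than 0.17 rad) (angle between carrier's own z axis and vertical above 0.17 rad).
It fails at once if the carrier is forced (fingers press on it with more than 40 N) (contact force between the fingers and carrier above 40 N).
It fails at once if the bottle, eyepiece or slide box is moved more than 15 mm (distance of any of stain_mid, eyepiece_mid, slidebox_mid from where it was at the start of the episode above 0.015 m).
It also fails if it takes over 72 s, if anything falls off the work surface, if the arm or the gripper's body presses on something with over 40 N, if the wrist force passes 120 N, or if a joint passes its speed limit or range.

## Robot

A 6-joint arm with a two-finger parallel gripper is mounted at the origin on the work surface. World frame = base frame: x ahead of the robot, y to its left, z up, the work surface at z = 0. Lengths are in m, angles in rad, forces in N, time in s.
With the tool pointing down it reaches from about 0.35 to 0.975 m from the base axis. Payload 7.1 kg.
Tool frame: the origin (TCP) lies midway between the tips of the shut fingers; the grasp point (between the pads) lies 19 mm behind it; z points along the fingers, x is the direction in which the jaws open and shut, and the axes are right-handed (so a half turn about z gives the same grasp; the last joint's range is limited). The gripper opens to 88 mm and grips with 3 to 60 N. Pads are 20 mm wide; open, the fingers measure 115 mm over their backs; the gripper's body (75 mm by 178 mm) begins 61 mm behind the grasp point.
Start: joints at [1.247, 0.423, 1.63, -0, 1.089, -0.019], TCP at [0.188, 0.596, 0.223] pointing down, gripper open.
Joint ranges: [-3, 3], [-0.9, 2.11], [0.09, 2.58], [-1.31, 4.45], [0.11, 2.69], [-2.54, 2.54]. Speed limits (rad/s): [2.39, 2.39, 3.01, 3.14, 3.14, 3.14].

## Interface

Orientations are given as a unit quaternion [w, x, y, z].
In Python, from station import move_pose, movel, movej, command_gripper, wait, inverse_kinematics, read_camera, camera_info, MotionError, job_done, get_time, get_joint_pos, get_qvel, get_effort, get_tcp_pos, get_ee_rot, get_ft_force, get_ft_torque, get_grip_width gives the robot as it stands. Calls block until the motion is done:
- move_pose(position, orientation): joint-space move of the TCP to a pose.
- movel(position, frame=None, v=0.15, until_force=None): straight line of the TCP; frame=None keeps the orientation; v is the mean speed in m/s. With until_force (N) it stops when the force on the tool has changed by that much, and returns True; else False.
- movej(angles): joint-space move.
- command_gripper(opening): opening from 0.0 (shut) to 1.0 (fully open); the grip force is fixed at half the most; returns when the fingers have stopped.
- wait(seconds).
- inverse_kinematics(position, orientation): joint angles nearest the present ones, or None.
- read_camera(name): name is "scene" or "top" or "wrist"; returns the picture (420x560x3 uint8, red, green, blue); there is no depth.
- camera_info(name): a dict with "intrinsics" (3x3 intrinsics, pixels), "T" (4x4, takes a point from camera to world coordinates); the wrist camera has in their place "tool_from_camera" (4x4, takes a point from camera to tool coordinates, whose origin is the TCP and whose axes are the tool frame's). Camera axes: x right, y up, looking along -z (the intrinsics and any distortion apply to the point x, -y, -z); pixel columns grow to the right and rows downward; lengths in m; the calibration is good to about 2 mm. A picture is of the moment at which its call begins: read the wrist's pose just before it. camera_info takes no time and is no camera call.
A pose or a line that the arm cannot do raises MotionError and nothing moves.
- job_done(): hands the job in, once; it reports no verdict.
Readings, each from a call of its own:
- get_time(): time.
- get_joint_pos(): joint angles.
- get_qvel(): joint speeds.
- get_effort(): joint torques, N m.
- get_tcp_pos(): TCP position.
- get_ee_rot(): TCP orientation.
- get_ft_force(): force on the tool from outside, world axes, zero at the start.
- get_ft_torque(): the same for the moment, N m.
- get_grip_width(): opening from 0.0 (shut) to 1.0 (fully open).
Only numpy, scipy, OpenCV 4.12 (cv2) and the standard library are available. Lean on these libraries where they do the work, as an engineer would, in place of code of your own. Each camera call takes 0.05 s, during which the arm holds its last target.

## Working session

There is one attempt and no reset: what is moved stays moved. The work goes in short steps, each a Python script; the robot and the scene stay as the last script left them, time stands still between calls to the robot, and variables do not carry over. Pictures are saved under pics/ and viewed, and the job is handed in when it is done.

```bash
mkdir -p pics; ls; python3 - <<'E'
from station import *
import cv2
for n in ("scene","top"):
    im=read_camera(n); cv2.imwrite(f"pics/{n}0.png",im[:,:,::-1]); i=camera_info(n); print(n,i)
print(camera_info("wrist"),get_time())
E
```

```text
pics
scene {'intrinsics': array([[525.92056133,   0.        , 284.46685668],
       [  0.        , 525.92056133, 223.29719985],
       [  0.        ,   0.        ,   1.        ]]), 'T': array([[-0.74169578, -0.38337354,  0.5503745 ,  1.1131949 ],
       [ 0.67064731, -0.43725147,  0.59920225,  0.59043957],
       [ 0.01093377,  0.81353296,  0.58141601,  0.61579872],
       [ 0.        ,  0.        ,  0.        ,  1.        ]])}
top {'intrinsics': array([[429.0280287 ,   0.        , 284.49541907],
       [  0.        , 429.0280287 , 204.87550813],
       [  0.        ,   0.        ,   1.        ]]), 'T': array([[ 0.01337697,  0.98617888, -0.16514318,  0.43681888],
       [-0.99981613,  0.01092265, -0.01576098,  0.02915364],
       [-0.01373935,  0.16532365,  0.98614366,  1.04253045],
       [ 0.        ,  0.        ,  0.        ,  1.        ]])}
{'intrinsics': array([[302.81608112,   0.        , 285.01638152],
       [  0.        , 302.81608112, 207.63774122],
       [  0.        ,   0.        ,   1.        ]]), 'tool_from_camera': array([[ 9.99999607e-01,  4.05637960e-04,  7.88502624e-04,
        -7.65836887e-05],
       [ 5.94937492e-04, -9.66302100e-01, -2.57409981e-01,
        -7.04758435e-02],
       [ 6.57516481e-04,  2.57410349e-01, -9.66301961e-01,
        -1.62511537e-01],
       [ 0.00000000e+00,  0.00000000e+00,  0.00000000e+00,
         1.00000000e+00]])} 0.1
```

View pics/scene0.png

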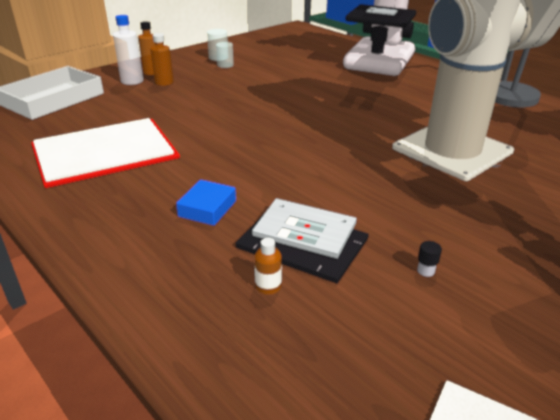

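View pics/top0.png

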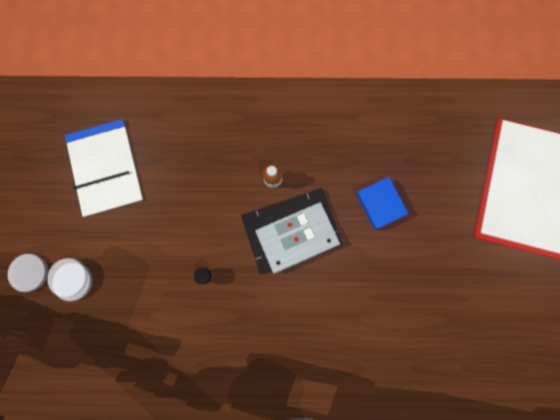

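The top view shows the silver carrier at about (297,237) on the black deck, with its holes near (278,263) and (329,241). The bottle is at (272,176), the eyepiece at (203,275) and the box at (383,203). I'll enlarge the deck.

```bash
python3 - <<'E'
import cv2
im=cv2.imread("pics/top0.png")[180:285,230:355]
cv2.imwrite("pics/top0c.png",cv2.resize(im,None,fx=6,fy=5.7,interpolation=cv2.INTER_CUBIC)[:600])
im=cv2.imread("pics/scene0.png")[190:285,230:375]
cv2.imwrite("pics/scene0c.png",cv2.resize(im,None,fx=5.5,fy=5.5,interpolation=cv2.INTER_CUBIC))
E
```

```text
(no output)
```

View pics/top0c.png

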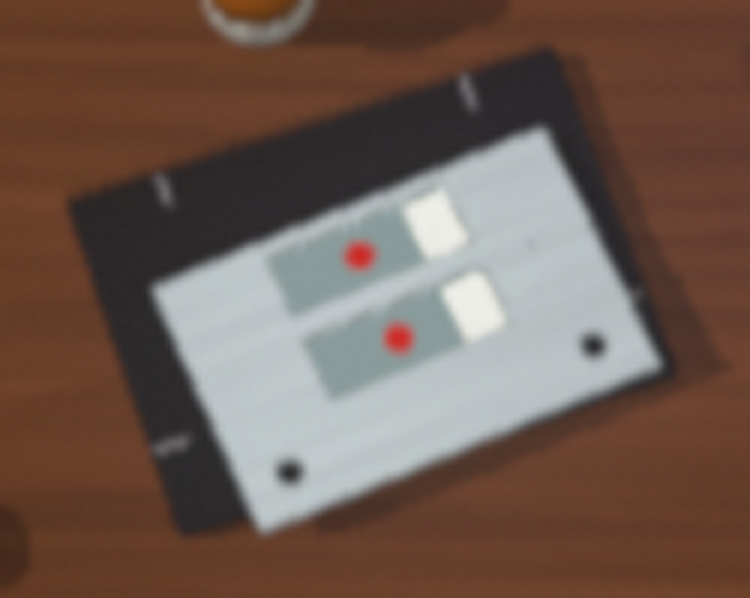

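View pics/scene0c.png

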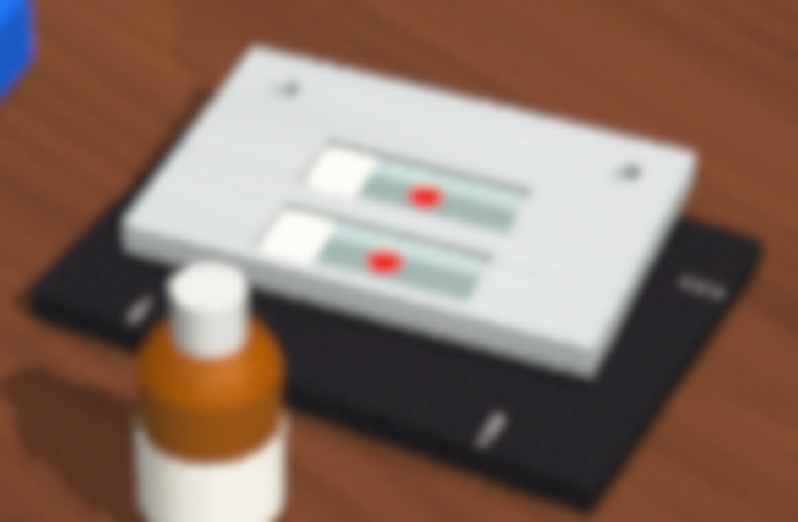

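```bash
cat > h.py <<'E'
import numpy as np, cv2, json
from station import *
from scipy.optimize import least_squares
from scipy.spatial.transform import Rotation as R
def proj(P,K,T):
    P=np.atleast_2d(P); c=(P-T[:3,3])@T[:3,:3]
    return np.c_[K[0,2]+K[0,0]*c[:,0]/-c[:,2], K[1,2]+K[1,1]*-c[:,1]/-c[:,2]]
def ray(uv,z,K,T):
    d=T[:3,:3]@np.array([(uv[0]-K[0,2])/K[0,0],-(uv[1]-K[1,2])/K[1,1],-1.]); o=T[:3,3]
    return o+d*(z-o[2])/d[2]
def deckpts(p,L):
    L=np.asarray(L,float); r=R.from_euler('z',p[2]).as_matrix(); return L@r.T+[p[0],p[1],0]
def carpts(p,L,raise_=.008):
    # p: x,y,yaw of carrier centre; pitch about far-bottom edge (x=+.055) on deck top
    L=np.asarray(L,float); a=raise_/.11
    M=(L-[.055,0,0])@R.from_euler('y',a).as_matrix().T+[.055,0,0]
    M[:,2]+=.014
    return M@R.from_euler('z',p[2]).as_matrix().T+[p[0],p[1],0]
def fit(f,L,uv,K,T,p0,**k):
    s=least_squares(lambda p:(proj(f(p,L,**k),K,T)-uv).ravel(),p0,loss='soft_l1'); 
    return s.x,(proj(f(s.x,L,**k),K,T)-uv).round(1).tolist()
def wristT():
    q=get_ee_rot(); T=np.eye(4); T[:3,:3]=R.from_quat(np.r_[q[1:],q[0]]).as_matrix(); T[:3,3]=get_tcp_pos()
    return T@camera_info("wrist")["tool_from_camera"]
def rel(pd,pc):
    c,s=np.cos(pd[2]),np.sin(pd[2]); d=pc[:2]-pd[:2]
    return np.array([c*d[0]+s*d[1],-s*d[0]+c*d[1],pc[2]-pd[2]])
def down(yaw): # jaws (tool x) along world direction yaw, tool z down
    q=(R.from_euler('z',yaw)*R.from_euler('x',np.pi)).as_quat(); return [q[3],q[0],q[1],q[2]]
DK=[[.075,.105,.014],[.075,-.105,.014],[-.075,.105,.014]]
CA=[[.055,.085,.012],[.055,-.085,.012],[-.055,-.085,.012],[-.055,.085,.012],[-.037,.065,.012],[-.037,-.065,.012]]
E
python3 - <<'E'
from h import *
i=camera_info("top");K,T=i["intrinsics"],i["T"]
c=lambda a:np.array([[230+x/6-.4,180+y/5.7-.4] for x,y in a])
pd,r=fit(deckpts,DK,c([(70,200),(552,47),(183,533)]),K,T,[.43,0,.3]);print(pd,r)
pc,r=fit(carpts,CA,c([(150,288),(545,127),(665,368),(262,533),(290,470),(593,345)]),K,T,[.41,0,.3]);print(pc,r)
print("rel",rel(pd,pc))
for n,uv,z in(("bot",(272,170),.095),("eye",(203,273),.055),("box",(383,200),.035)):print(n,ray(uv,z,K,T))
# same with scene
i=camera_info("scene");K,T=i["intrinsics"],i["T"]
c=lambda a:np.array([[230+x/5.5-.4,190+y/5.5-.4] for x,y in a])
pd,r=fit(deckpts,[DK[0],DK[1],DK[2]],c([(590,498),(35,297),(762,243)]),K,T,pd);print(pd,r)
pc,r=fit(carpts,CA[:4],c([(598,352),(122,222),(255,45),(696,155)]),K,T,pc);print(pc,r)
print("rel",rel(pd,pc))
print(get_tcp_pos(),get_ee_rot())
E
```

```text
[0.54824502 0.02746677 0.33850162] [[-0.5, -0.1], [0.9, -0.6], [-0.2, 0.8]]
[0.52905621 0.01407132 0.42117643] [[0.5, 0.0], [-0.1, 0.2], [-0.7, -0.4], [-0.2, -0.2], [0.0, 0.3], [0.3, 0.1]]
rel [-0.02254819 -0.00626319  0.08267481]
bot [0.67549806 0.07375596 0.095     ]
eye [0.44269528 0.22860414 0.055     ]
box [ 0.61989474 -0.18887034  0.035     ]
[0.55179808 0.02948482 0.34235502] [[0.4, -0.3], [-2.1, -0.2], [0.5, 0.3]]
[0.52966771 0.01344982 0.428366  ] [[-0.6, -0.3], [0.6, 0.3], [0.1, 0.3], [0.0, -0.1]]
rel [-0.02622912 -0.00767513  0.08601098]
[0.1873802  0.59572973 0.22199221] [ 3.81033496e-04  8.06267220e-01  5.91551110e-01 -5.55989492e-04]
```

```bash
cat >> h.py <<'E'
PD=np.array([.549,.028,.340])
def D(x,y,z): return [*(deckpts(PD,[[x,y,0]])[0][:2]),z]
def snap(name):
    T=wristT(); im=read_camera("wrist"); cv2.imwrite(f"pics/{name}.png",im[:,:,::-1]); np.save(f"pics/{name}.npy",T)
E
python3 - <<'E'
from h import *
move_pose(D(-.11,-.004,.15),down(PD[2]-np.pi/2))
snap("w1"); print(get_time(),get_tcp_pos(),get_joint_pos(),get_grip_width())
E
```

```text
2.5167 [ 0.4469184  -0.01190032  0.15008014] [-5.33062181e-02  2.77220988e-01  2.06726438e+00  1.30197225e-04
  7.96802413e-01  1.17608897e+00] 0.9975381340103411
```

View pics/w1.png

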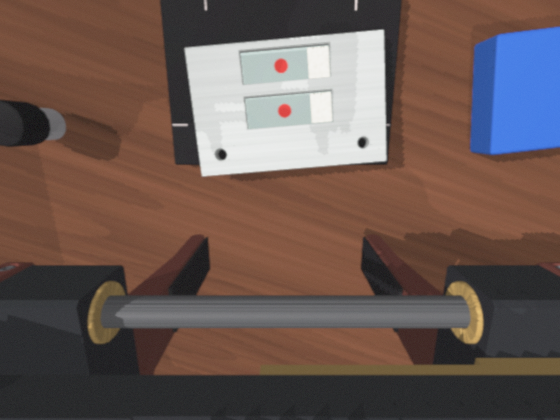

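The wrist view shows the carrier from (185,47)/(385,30) at its far corners to (204,176)/(386,161) at its near ones. The holes are at (221,154) and (363,142), and the ticks at (206,5), (356,4) and (180,125). The finger tips are behind at (208,240) and (364,240).

```bash
cat >> h.py <<'E'
def crop(name,x0,x1,y0,y1,k):
    im=cv2.imread(f"pics/{name}.png")[y0:y1,x0:x1]; cv2.imwrite(f"pics/{name}c.png",cv2.resize(im,None,fx=k,fy=k,interpolation=cv2.INTER_CUBIC))
E
python3 -c "
from h import *
crop('w1',155,415,0,190,3)"
```

```text
(no output)
```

View pics/w1c.png

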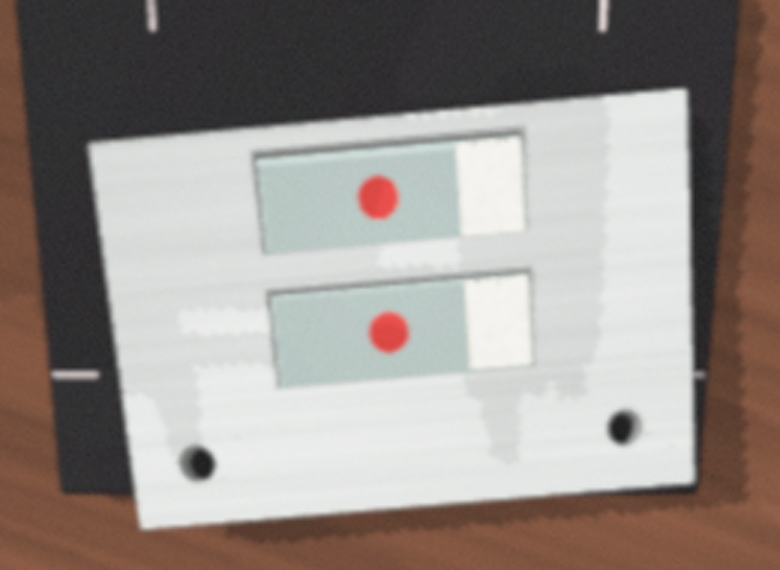

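```bash
cat >> h.py <<'E'
def fitdeck(uv,K,T,p0):
    # uv: tickfarL inner end, tickfarR inner end, left tick inner end, near-left corner, right tick outer end
    f=lambda p: proj(deckpts(p[:3],[[p[3],.065,.014],[p[3],-.065,.014],[-.037,p[4],.014],[-.075,.105,.014],[-.037,-p[5],.014]]),K,T)
    s=least_squares(lambda p:(f(p)-uv).ravel(),[*p0,.06,.095,.1]); return s.x,(f(s.x)-uv).round(1).tolist()
KW=camera_info("wrist")["intrinsics"]
E
python3 - <<'E'
from h import *
T=np.load("pics/w1.npy")
c=lambda a:np.array([[155+x/3-.33,y/3-.33] for x,y in a])
pd,r=fitdeck(c([(153,32),(603,32),(98,375),(62,490),(705,375)]),KW,T,PD);print(pd,r)
for h in (.007,.009):
    pc,r=fit(carpts,CA,c([(89,142),(687,89),(695,485),(141,528),(197,462),(622,427)]),KW,T,PD,raise_=h);print(pc,r,rel(pd[:3],pc))
E
```

```text
[0.5488967  0.02789169 0.34013833 0.05847367 0.08932423 0.10304886] [[0.6, -0.1], [0.1, 0.1], [0.0, -0.6], [-0.8, 1.2], [0.0, -0.5]]
[0.5300555  0.0143792  0.42015125] [[0.3, 0.2], [-0.4, 0.4], [-1.1, -0.8], [-0.1, -0.5], [0.3, 0.1], [0.8, 0.3]] [-0.02226976 -0.00645258  0.08001292]
[0.52988539 0.01423259 0.42030096] [[0.4, 0.2], [-0.4, 0.3], [-0.3, -0.8], [-0.6, -0.3], [-0.0, 0.1], [1.4, 0.2]] [-0.02247904 -0.00653405  0.08016264]
```

```bash
python3 - <<'E'
from h import *
movel(D(-.125,-.005,.08)); movel(D(-.125,-.005,.0195))
print(get_ft_force())
print(movel(D(-.0765,-.005,.0195),v=.03,until_force=12),get_tcp_pos(),get_ft_force())
movel(D(-.115,-.005,.0195),v=.1); movel(D(-.115,-.005,.15),v=.2)
snap("w2"); crop('w2',155,415,0,190,3); print(get_time())
E
```

```text
[-0.56910448  0.69982936  1.0824398 ]
False [ 0.47846078 -0.00228987  0.01950002] [-2.59430792 -0.02031231 -1.25157524]
6.8417
```

View pics/w2c.png

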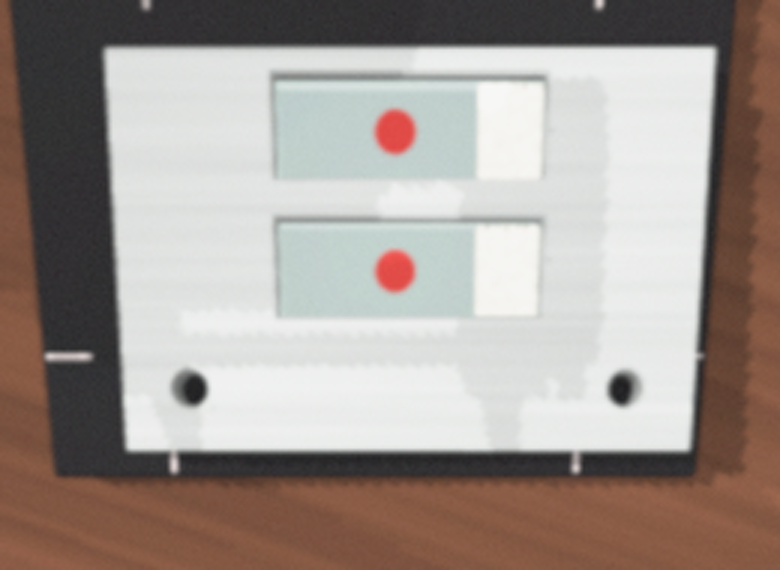

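The carrier is now square with the deck, its far corners at crop (104,47) and (717,47). Next I'll compute the residual offset.

```bash
python3 - <<'E'
from h import *
T=np.load("pics/w2.npy")
c=lambda a:np.array([[155+x/3-.33,y/3-.33] for x,y in a])
pd,r=fitdeck(c([(147,10),(599,10),(92,356),(56,475),(703,356)]),KW,T,PD);print(pd,r)
pc,r=fit(carpts,CA,c([(104,47),(717,47),(691,452),(126,452),(190,388),(622,388)]),KW,T,PD,raise_=.0068);print(pc,r,rel(pd[:3],pc),rel(PD,pc))
E
```

```text
[0.54871876 0.02790187 0.34049164 0.05828424 0.08929064 0.10299646] [[0.4, 0.0], [0.3, -0.1], [-0.0, -0.2], [-0.8, 0.7], [-0.0, -0.4]]
[0.5416969  0.01489884 0.33871754] [[0.2, 0.2], [-0.9, 0.5], [-0.8, -0.7], [0.3, -0.8], [0.1, 0.1], [1.2, 0.2]] [-0.0109611  -0.00991158 -0.0017741 ] [-0.0112541  -0.00991569 -0.00128246]
```

```bash
python3 - <<'E'
from h import *
command_gripper(0.7)
move_pose(D(-.011,-.13,.15),down(PD[2]))
movel(D(-.011,-.13,.0195),v=.15)
f0=get_ft_force()
print(movel(D(-.011,-.0952,.0195),v=.03,until_force=12),get_tcp_pos(),get_ft_force()-f0)
movel(D(-.011,-.125,.0195),v=.1); movel(D(-.011,-.125,.15),v=.2)
snap("w3"); crop('w3',140,420,0,210,2.8); print(get_time(),get_joint_pos())
E
```

```text
False [ 0.57045352 -0.06539768  0.0195385 ] [ 2.22585411 -1.10340588  0.07574984]
12.575 [-1.79798929e-01  4.62563109e-01  1.76685742e+00  2.33255880e-05
  9.14611023e-01 -5.19987291e-01]
```

View pics/w3.png

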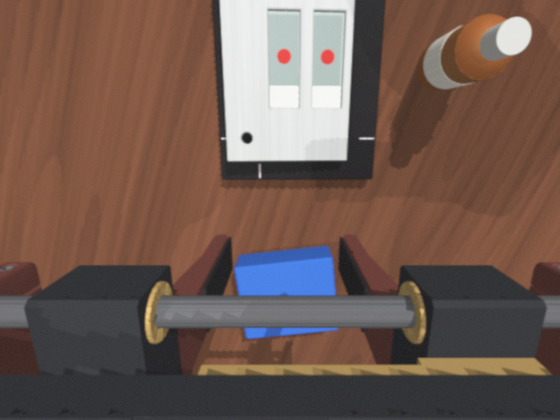

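View pics/w3c.png

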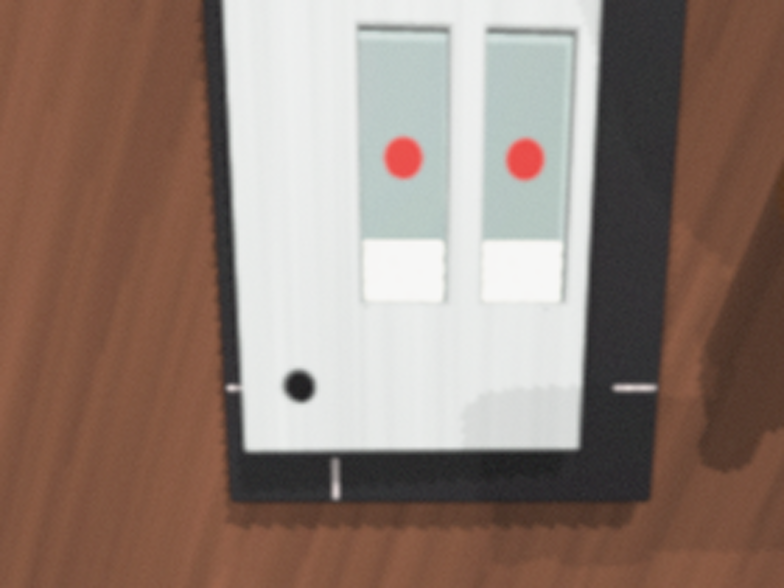

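The right hole at crop (300,386) now lines up with the cross ticks at row 387, and the sides look parallel. I'll return to the near side and measure from there.

```bash
python3 - <<'E'
from h import *
move_pose(D(-.115,0,.15),down(PD[2]-np.pi/2)); command_gripper(1.0)
snap("w4"); crop('w4',155,415,0,190,3); print(get_time())
E
```

```text
14.7333
```

View pics/w4c.png

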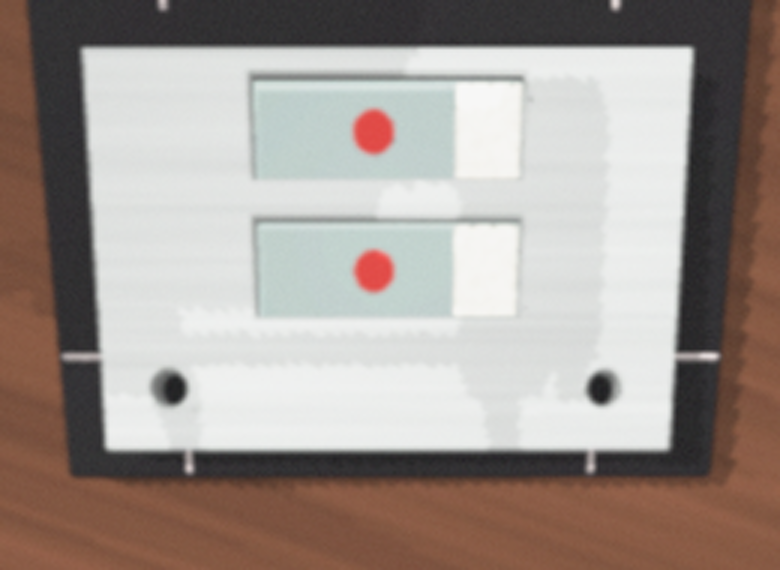

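The carrier is centred on the deck within about 1 mm: its near corners are at (105,450) and (670,450), against the deck centre at column 390. I'll do the final push with both fingers.

```bash
python3 - <<'E'
from h import *
movel(D(-.115,0,.0195),v=.12); movel(D(-.08,0,.0195),v=.05)
f0=get_ft_force()
print(movel(D(-.0645,0,.0195),v=.015,until_force=9),np.array(get_tcp_pos())-D(-.0645,0,.0195),get_ft_force()-f0)
movel(D(-.115,0,.0195),v=.08); movel(D(-.115,0,.15),v=.2)
snap("w5"); crop('w5',155,415,0,190,3); print(get_time())
E
```

```text
False [-4.27115345e-04 -1.87385524e-05 -6.77652601e-05] [-4.11717575 -0.70872594  2.03527607]
19.6333
```

View pics/w5c.png

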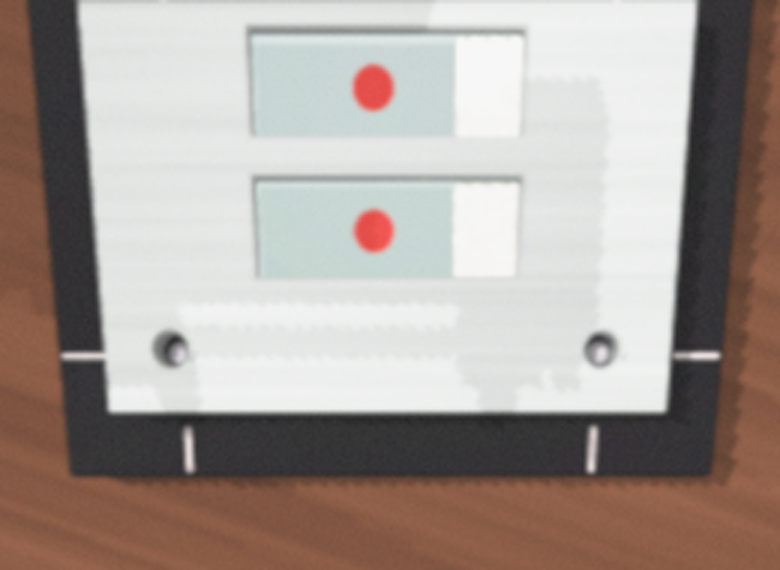

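Steel pin tips now show inside both holes, at crop (178,352) and (600,352). I need to confirm it has dropped, so I'll fit the raise and check the scene view.

```bash
python3 - <<'E'
from h import *
T=np.load("pics/w5.npy")
c=lambda a:np.array([[155+x/3-.33,y/3-.33] for x,y in a])
L=[[.055,.085,.012],[.055,-.085,.012],[-.055,-.085,.012],[-.055,.085,.012],[-.037,.065,.012],[-.037,-.065,.012]]
uv=c([(78,0),(698,0),(667,412),(107,412),(170,349),(601,349)])
for h in(0,.002,.004,.006):
    pc,r=fit(carpts,L,uv,KW,T,PD,raise_=h);print(h,pc,r,rel(PD,pc))
im=read_camera("scene"); cv2.imwrite("pics/s5.png",im[:,:,::-1]); crop('s5',230,375,190,285,5.5)
E
```

```text
0 [0.54929754 0.02965742 0.33837591] [[0.0, 0.0], [-0.9, 0.4], [-1.0, -0.4], [0.8, -0.6], [0.4, 0.0], [0.5, 0.2]] [ 0.00083323  0.00146331 -0.00162409]
0.002 [0.54908142 0.02953195 0.33853796] [[0.1, 0.1], [-0.9, 0.4], [-0.3, -0.3], [0.2, -0.5], [0.0, -0.0], [0.9, 0.1]] [ 0.00058765  0.0014171  -0.00146204]
0.004 [0.54884845 0.02938981 0.33867212] [[0.2, 0.2], [-0.8, 0.4], [0.4, -0.2], [-0.4, -0.4], [-0.4, -0.1], [1.4, 0.1]] [ 0.00032061  0.00136079 -0.00132788]
0.006 [0.54860947 0.02922508 0.33887825] [[0.2, 0.3], [-0.7, 0.5], [1.2, -0.2], [-0.9, -0.4], [-0.7, -0.1], [2.0, -0.0]] [ 4.03737583e-05  1.28518681e-03 -1.12174713e-03]
```

View pics/s5c.png

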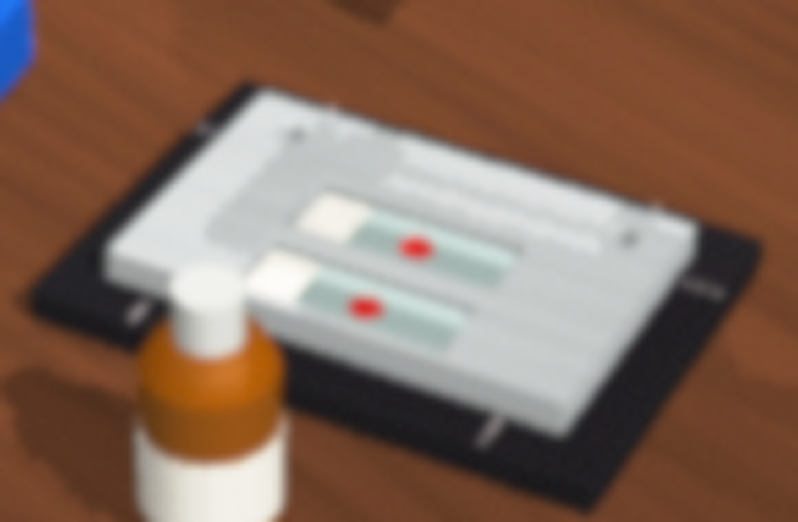

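The scene view shows the plate parallel to the deck, but a raise of 0 to 3 mm is hard to separate in the images. I'll check its height by lightly touching the top with shut fingertips (4 N stop).

```bash
python3 - <<'E'
from h import *
command_gripper(0.0)
for x,y in((-.037,.045),(-.037,-.045),(.04,.06)):
    movel(D(x,y,.06),v=.15); movel(D(x,y,.036),v=.06); wait(.2)
    f0=get_ft_force()
    h=movel(D(x,y,.0250),v=.01,until_force=3.5); print(x,y,h,get_tcp_pos()[2],get_ft_force()-f0)
    movel(D(x,y,.06),v=.1)
movel(D(-.115,0,.06),v=.2);command_gripper(1.0)
movel(D(-.115,0,.09),v=.2)
snap("w6"); crop('w6',85,485,0,230,2); print(get_time())
E
```

```text
-0.037 0.045 True 0.026353593547352172 [-0.36383774  0.40118769  4.2817154 ]
-0.037 -0.045 True 0.026372117632109653 [0.7412717  1.17478733 5.84024287]
0.04 0.06 True 0.02638654388363042 [-0.43610458 -0.36639528  5.74069639]
32.9
```

View pics/w6c.png

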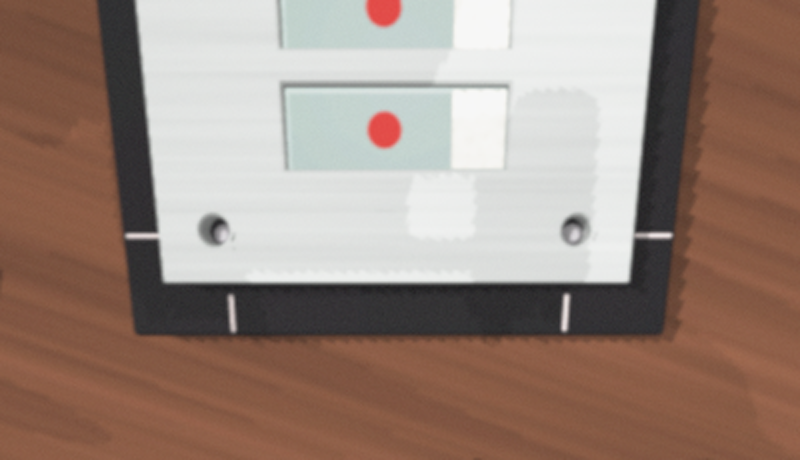

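All three touches met the top at 26.4 mm, where 26 mm is fully seated, so the plate is flat and down. The pins are visible in both holes. I'll move clear and hand in.

```bash
python3 - <<'E'
from h import *
movel(D(-.125,0,.22),v=.15); wait(.3); im=read_camera("top"); cv2.imwrite("pics/t7.png",im[:,:,::-1])
print(get_ft_force(),get_time()); job_done()
E
```

```text
[-0.28066638 -0.68551276  0.48095427] 34.2667
the job is handed in; nothing more can be done
```

View pics/t7.png

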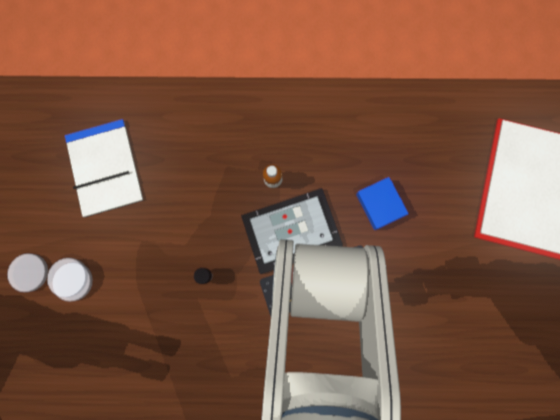

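The carrier is down on the deck with both holes over their pins, and the job was handed in at about 34 s of the 72 s allowed; no verdict was reported. I pushed it three times with open fingertips:

1. **Squaring:** against the near edge, which straightened it and moved it forward.
2. **Sideways:** about 10 mm to the left, against the right edge.
3. **Seating:** forward again until both holes dropped over their pins.

**Force:** the readings taken at the end of each push were about 2 to 4 N. The touch checks below reached about 6 N.

**Last checks:**
- **Height:** light touches at three points on the carrier's top met at 26.35 to 26.39 mm, where 26 mm is fully seated, so it lies flat and down.
- **Pins:** both pin tips show inside the holes in the wrist view.
- **Bystanders:** the bottle, eyepiece and slide box are where they started in the top view, and the hand is clear.

**Disagreements:** the wrist-camera fit taken before those touches put the carrier 0.8 mm forward and 1.5 mm to the left of its seat. The sideways figure is slightly more than the 1.25 mm the holes allow, but it is within the 2 mm calibration error and the 2.5 mm limit. That fit alone could not tell a raise of 0 from about 3 mm, which is why I checked by touch.

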